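# Pack the construction kit into its screw-top tub

## Robot

A 6-joint arm with a two-finger parallel gripper is mounted at the origin on the work surface. World frame = base frame: x ahead of the robot, y to its left, z up, the work surface at z = 0. Lengths are in m, angles in rad, forces in N, time in s.
With the tool pointing down it reaches from about 0.35 to 0.975 m from the base axis. Payload 4.9 kg.
Tool frame: the origin (TCP) lies on the mounting face of the last link; the fingertips stand 173 mm ahead of it and the grasp point (between the pads) lies 155 mm ahead of it (tcp_to_grasp is the distance from the TCP to the grasp point, in m); z points along the fingers, y is the line along which they close (so a half turn about z gives the same grasp; the last joint's range is limited). The gripper opens to 85 mm and grips with 20 to 120 N. Pads are 22 mm wide; open, the fingers measure 114 mm over their backs; the gripper's body (76 mm by 85 mm) begins 54 mm behind the grasp point. The pads swing forward as they close: fully open they stand 13 mm farther back than shut.
Start: joints at [1.132, 0.053, 1.613, -0, 1.476, -0.119], TCP at [0.196, 0.593, 0.405] pointing down, gripper open.
Joint ranges: [-3.01, 3.01], [-1.01, 2.22], [0.06, 2.58], [-1.02, 4.17], [0.09, 2.62], [-3.14, 3.14]. Speed limits (rad/s): [2.57, 2.57, 3.14, 3.14, 3.14, 3.14].

## Interface

Orientations are given as a rotation vector (axis times angle).
In Python, from station import get_obs, get_image, calibration, finish_job, tcp_to_grasp gives the robot as it stands. The module is installed in compiled form; this text tells all that it offers.
- The arm moves only by the tool arm_command, never from a script. Its argument "plan" is a list that holds one entry, the list of rows, each a list of 6 numbers: the shift along the tool's x, y, z in cm, then the turn, a rotation vector about the tool's x, y, z in rad. A call has 1 to 12 rows; each row is the pose to reach, as a shift and turn from the pose commanded when the call began, along the tool's axes at that moment; what a row does not reach only later rows make up. A row lasts 1/12 s, in which the tool goes at most 41.7 mm and 7.16 degrees, less where a joint would pass 70% of its speed; a pose out of reach is approached as far as the arm can. A call with a gripper value outside its range is refused whole. "gripper" is the closure, from -1 (fully open) to 1 (shut), set as the call begins (left out, the last holds). The fingers move at their own pace and stop on an object; "force" is the grip in N (left out, the last holds). Time passes only in rows, so rows that repeat a pose let the fingers close. It gives the time, the measured TCP pose, the force, the opening and the grip force at its end, in the units of the state.
- get_obs(): the state, without advancing time (a new reading comes with each control period).
- get_image(name): name is "scene" or "top" or "wrist"; returns (picture, depth): 420x560x3 uint8, blue, green, red; 420x560 float32, m along the optical axis (not along the pixel's ray), 0 where there is no reading.
- calibration(name): a dict with "fx", "fy", "cx", "cy" (pixels), "pose" (4x4, takes a point from camera to world coordinates). Camera axes: x right, y up, looking along -z (the intrinsics and any distortion apply to the point x, -y, -z); pixel columns grow to the right and rows downward; lengths in m; the calibration is good to about 2 mm. A picture is of the moment at which its call begins: read the wrist's pose just before it. calibration takes no time and is no camera call; for the wrist camera it gives the pose at the moment of the call.
- finish_job(): hands the job in; it is judged then, once.
The state is a dict: "t": time; "q": joint angles; "dq": joint speeds; "effort": joint torques, N m; "tool_pos": TCP position; "tool_rot": TCP orientation; "contact_force": force on the tool from outside, world axes, zero at the start; "wrist_torque": the same for the moment, N m; "opening": finger opening in m; "grip_force": force on a finger pad.
Only numpy, scipy, OpenCV 4.12 (cv2) and the standard library are available. Lean on these libraries where they do the work, as an engineer would, in place of code of your own. Each camera call takes 0.05 s, during which the arm holds its last target. There are 200 camera calls.

## Task

Lesson over, pack up the construction kit: unscrew the blue lid of the white tub, lift it off and lay it right way up on the pink mat, within the mat's edges. Then pull every block off the grey base plate, gather the stray blocks from the bench, and put them all in the tub, leaving the lid on the mat. Leave the ear cushions, the scissors and the pencil case where they are.

Things in the scene. Friction and masses are not known exactly. Their poses are not given: they have to be found in the camera images.
- tub: White round plastic tub, fixed to the bench, outside 166 mm across, 80 mm high, floor 5 mm thick, open mouth 140 mm across (neck outside 148 mm). Origin: centre of its underside, z up. It is closed by the screw lid. Right-hand thread, 9 mm rise per turn: the lid lets go after 2 full turns anticlockwise seen from above (then 18 mm higher). The thread turns freely but holds against a straight pull until it has let go.
- lid: Blue screw lid, 170 mm across, about 200 g. Origin: centre of the lower rim of its skirt, z up. The flat top lies 33 mm above the origin; on it stands a white bar grip 80 mm long (along the lid's x), 14 mm thick (along its y), 27 mm high, centred, its top 60 mm above the origin. Screwed fully down, the origin is 52 mm above the tub's origin. Loose body once the thread has let go.
- mat: Pink cutting mat, fixed flat on the bench, 240 mm (its x) by 210 mm (its y), 3 mm thick. Origin: centre of its underside.
- plate: Grey construction-kit base plate fixed to the bench, 160 x 160 x 30 mm, with four sockets 40 mm either side of its centre along x and y. Origin: centre of its underside. Some sockets are empty.
- post1: Red kit block, 30 x 30 x 50 mm, 50 g, with a snap foot 17.5 mm long and at most 20 mm wide below it. Origin: centre of the block's underside (where the foot begins), z along the block away from the foot. At the start it stands upright in a socket of the plate, its underside on the plate's top (30 mm up), held by two spring rollers that let go at a straight pull up of about 9 N (8 to 12 N) over the first 6 mm; the foot is clear after 18 mm. May be absent.
- post1_mid (a point): Centre of the red block (25 mm along its z from the origin).
- post2: Yellow kit block, 30 x 30 x 50 mm, 50 g, with a snap foot 17.5 mm long and at most 20 mm wide below it. Origin: centre of the block's underside (where the foot begins), z along the block away from the foot. At the start it stands upright in a socket of the plate, its underside on the plate's top (30 mm up), held by two spring rollers that let go at a straight pull up of about 9 N (8 to 12 N) over the first 6 mm; the foot is clear after 18 mm. May be absent.
- post2_mid (a point): Centre of the yellow block (25 mm along its z from the origin).
- post3: Blue kit block, 30 x 30 x 50 mm, 50 g, with a snap foot 17.5 mm long and at most 20 mm wide below it. Origin: centre of the block's underside (where the foot begins), z along the block away from the foot. At the start it stands upright in a socket of the plate, its underside on the plate's top (30 mm up), held by two spring rollers that let go at a straight pull up of about 9 N (8 to 12 N) over the first 6 mm; the foot is clear after 18 mm. May be absent.
- post3_mid (a point): Centre of the blue block (25 mm along its z from the origin).
- post4: Green kit block, 30 x 30 x 50 mm, 50 g, with a snap foot 17.5 mm long and at most 20 mm wide below it. Origin: centre of the block's underside (where the foot begins), z along the block away from the foot. At the start it stands upright in a socket of the plate, its underside on the plate's top (30 mm up), held by two spring rollers that let go at a straight pull up of about 9 N (8 to 12 N) over the first 6 mm; the foot is clear after 18 mm. May be absent.
- post4_mid (a point): Centre of the green block (25 mm along its z from the origin).
- stray_a: Orange kit block of the same shape, lying loose on its side on the white worksheet (which is thin paper). Origin: centre of the 30 x 30 x 50 mm block, 15 mm above the bench as it lies; x along its 50 mm length, the foot on the -x end. May be absent.
- stray_b: Purple kit block of the same shape, lying loose on its side on the white worksheet (which is thin paper). Origin: centre of the 30 x 30 x 50 mm block, 15 mm above the bench as it lies; x along its 50 mm length, the foot on the -x end. May be absent.
- cushion: Black pair of round headphone ear cushions, 86 mm across, 36 mm high, loose on the bench; bystander. Origin: centre of its underside.
- scissors: Yellow-handled scissors lying loose on the bench, about 155 mm long (along y), 10 mm high; bystander.
- pencil_case: Grey pencil case, 75 x 150 x 35 mm, loose on the bench; bystander. Origin: centre of its underside.
Things that resemble listed ones, but are neither listed nor needed, are in the scene too. What is shaped like the post3 but brown or turquoise is not meant.

How it is judged:
By the outcome, as a careful person would: the job done as asked, in the order asked, and still so for the second after the job is handed in, with the robot touching nothing.
Of post1, post2, post3, post4 only 2 to 3 are there at a start; the rules pass over those that are not, and their reading is None.
Of stray_a, stray_b only 1 to 2 are there at a start; the rules pass over those that are not, and their reading is None.
At some moment in a run one of stray_a, stray_b may be knocked a few centimetres aside while the robot is not near it.
It also fails if it takes over 210 s, if anything falls off the work surface, if the arm or the gripper's body presses on something with over 40 N, if the wrist force passes 120 N, or if a joint passes its speed limit or range.

## Working session

There is one attempt and no reset: what is moved stays moved. The work goes in short steps, Python scripts to look and compute and a tool call to move; the robot and the scene stay as the last step left them, time stands still between calls to the robot, and variables do not carry over. Pictures are saved under pics/ and viewed, at most 14 in all, crops included, and the job is handed in when it is done.

Besides the shell and the picture viewer there is one more tool, called by a JSON object that holds its "op" and its "data", one argument or row to a line. arm_command: Moves the arm, as the interface text tells. Its arguments: {"type":"object","properties":{"plan":{"type":"array"},"gripper":{"type":"number"},"force":{"type":"number"}},"required":["plan"]}

```bash
mkdir -p pics; cat > h.py <<'E'
import numpy as np, cv2
from scipy.spatial.transform import Rotation as R
from station import *
def snap(n,f=None):
    c=calibration(n); im,d=get_image(n)
    if f: cv2.imwrite('pics/'+f,im)
    return im,d,c
def ray(c,u,v,z):
    P=np.array(c['pose']); d=P[:3,:3]@np.array([(u-c['cx'])/c['fx'],-(v-c['cy'])/c['fy'],-1]); o=P[:3,3]
    return o+d*(z-o[2])/d[2]
def cloud(c,d):
    v,u=np.mgrid[:d.shape[0],:d.shape[1]]; P=np.array(c['pose'])
    p=np.stack([(u-c['cx'])/c['fx']*d,-(v-c['cy'])/c['fy']*d,-d],-1)
    return p@P[:3,:3].T+P[:3,3]
E
python3 - <<'E'
from h import *
for n in('top','scene'):
    im,d,c=snap(n,n+'0.png'); print(n,{k:(np.round(v,3).tolist()) for k,v in c.items()})
o=get_obs(); print(o); print(tcp_to_grasp)
E
```

```text
top {'fx': 412.482, 'fy': 412.482, 'cx': 279.63, 'cy': 216.148, 'pose': [[-0.012, 0.991, -0.135, 0.436], [-1.0, -0.013, -0.005, 0.036], [-0.007, 0.135, 0.991, 1.257], [0.0, 0.0, 0.0, 1.0]]}
scene {'fx': 499.159, 'fy': 499.159, 'cx': 284.481, 'cy': 211.69, 'pose': [[0.066, -0.856, 0.513, 1.228], [0.998, 0.053, -0.04, -0.026], [0.007, 0.515, 0.857, 1.105], [0.0, 0.0, 0.0, 1.0]]}
{'t': 0.1, 'q': array([ 1.13201396e+00,  5.33232144e-02,  1.61417908e+00, -2.77747297e-05,
        1.47601506e+00, -1.18972756e-01]), 'dq': array([-4.75166364e-05, -1.33034356e-03, -1.81459732e-03,  1.33434201e-03,
       -3.69463713e-03,  2.80533520e-04]), 'effort': array([-7.94864854e-05, -3.94905138e+01, -3.71362209e+01, -1.46992825e-04,
        3.93023685e-03,  1.54799949e-05]), 'tool_pos': array([0.19637194, 0.59308942, 0.4035522 ]), 'tool_rot': array([-5.00133197e-01, -3.10101611e+00,  2.91799354e-03]), 'contact_force': array([-0.59556475, -0.26261566,  0.45744357]), 'wrist_torque': array([0.00287079, 0.06339053, 0.02486463]), 'grip_force': 0.0, 'opening': 0.08524753342696581}
0.1547
```

View pics/top0.png

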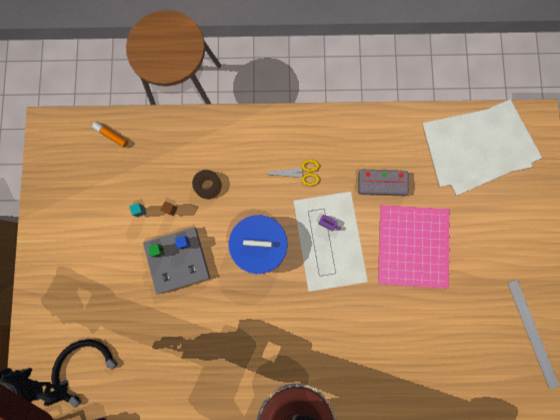

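View pics/scene0.png

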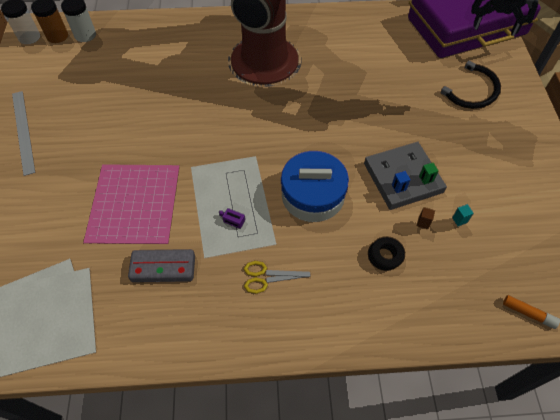

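The top view shows the blue lid at (258,244) with its white bar. The grey plate is at (177,260), with a green block at (153,250) and a blue one at (182,242). The purple stray lies on the worksheet at (329,222), and the mat is at (414,246). Four things could be confused with blocks: the turquoise one at (137,210) and the brown one at (169,208) stand off the plate and are excluded, and the orange item at (110,134) is a marker, not a kit block. So the targets are green, blue and purple. Next I measure them, with one enlarged crop to confirm.

```bash
cat > m.py <<'E'
from h import *
def masks(im):
    hsv=cv2.cvtColor(im,cv2.COLOR_BGR2HSV)
    r=lambda a,b:cv2.inRange(hsv,a,b)
    return dict(blue=r((108,150,60),(125,255,255)),green=r((50,120,40),(75,255,255)),purple=r((130,80,40),(150,255,255)),pink=r((155,80,120),(178,255,255)),white=r((0,0,170),(180,50,255)))
E
python3 - <<'E'
from m import *
for n in('top','scene'):
    im,d,c=snap(n); M=masks(im); W=cloud(c,d)
    if n=='top':
        cv2.imwrite('pics/crop0.png',cv2.resize(im[190:300,125:375],None,fx=3,fy=3,interpolation=cv2.INTER_CUBIC))
    for k,m in M.items():
        cs,_=cv2.findContours(m,cv2.RETR_EXTERNAL,cv2.CHAIN_APPROX_NONE)
        for q in cs:
            if cv2.contourArea(q)<30: continue
            b=np.zeros_like(m); cv2.drawContours(b,[q],-1,255,-1); b&=m
            p=W[(b>0)&(d>0)]
            if len(p)<20 or abs(p[:,1].mean())>.4: continue
            zt=np.percentile(p[:,2],95); rc=cv2.minAreaRect(q)
            t=p[abs(p[:,2]-zt)<.006]
            rt=cv2.minAreaRect((t[:,:2]*1000).astype(np.float32))
            print(n,k,np.round(rc[0]),cv2.contourArea(q),'z95 %.3f'%zt,'rect',np.round(rt[0],1),np.round(rt[1],1),round(rt[2],1),'mean',np.round(t.mean(0)*1000,1))
    b=W[:,:,2]
    # plate top
    hsv=cv2.cvtColor(im,cv2.COLOR_BGR2HSV)
    s=(abs(b-.03)<.006)&(hsv[:,:,1]<80)&(W[:,:,1]>.15)&(W[:,:,1]<.5)&(W[:,:,0]>.25)&(W[:,:,0]<.6)
    t=(W[s][:,:2]*1000).astype(np.float32); rt=cv2.minAreaRect(t); print(n,'plate',len(t),rt)
E
```

```text
top blue [181. 242.] 89.0 z95 0.085 rect [526. 326.] [29.2 29.8] 11.5 mean [525.8 326.2  81.8]
top blue [258. 244.] 2527.5 z95 0.089 rect [516.4 105.1] [161.5 162.3] 43.7 mean [515.7 104.8  86.1]
top purple [330. 223.] 145.5 z95 0.034 rect [ 582.6 -101.8] [48.1 29.4] 61.8 mean [ 584.1 -100.6   31.2]
top pink [414. 246.] 5375.5 z95 0.007 rect [ 510.7 -362. ] [211.1 240.8] 85.8 mean [ 509.6 -362.4    4.2]
top white [257. 243.] 89.0 z95 0.116 rect [516.7 107.2] [76.  11.7] 85.5 mean [516.7 106.7 113.1]
top white [330. 241.] 4901.5 z95 0.005 rect [ 530.8 -108.6] [279.7 178.7] 8.3 mean [ 525.6 -113.6    2.1]
top white [228.  98.] 147.0 z95 -0.740 rect [1319.7  302.5] [82.9 54.9] 89.3 mean [1318.   305.9 -742.8]
top white [212.  98.] 66.5 z95 -0.738 rect [1323.5  381.2] [48.5 34.9] 0.5 mean [1322.6  379.2 -741. ]
top white [310.  97.] 252.0 z95 -0.741 rect [1318.7 -115.6] [142.8  55.3] 89.1 mean [1315.9 -113.7 -743.5]
top white [344.  96.] 326.0 z95 -0.741 rect [1321. -286.] [168.9  55.6] 88.9 mean [1320.5 -287.1 -743.6]
top white [228.  80.] 245.0 z95 -0.740 rect [1414.7  312. ] [ 84.5 10
[... 837 characters left out ...]
(160.20249938964844, 161.23756408691406), 16.162338256835938)
scene blue [403. 181.] 134.0 z95 0.082 rect [529.3 323.6] [30.2 30. ] 12.0 mean [529.8 323.8  79.6]
scene blue [314. 182.] 3014.0 z95 0.088 rect [522.5 102.2] [165.  163.6] 85.6 mean [526.8 102.5  84.7]
scene green [430. 173.] 151.0 z95 0.082 rect [507.3 400.5] [29.3 28.8] 14.9 mean [507.5 399.6  79.6]
scene purple [231. 217.] 237.0 z95 0.033 rect [ 585.5 -108.2] [56.3 29.3] 63.5 mean [ 587.4 -104.7   30.2]
scene pink [130. 204.] 6194.5 z95 0.006 rect [ 513.  -364.8] [211.5 241.8] 85.8 mean [ 519.2 -365.2    3.1]
scene plate 2414 ((497.40240478515625, 283.37335205078125), (164.2812957763672, 304.8129577636719), 15.646032333374023)
```

View pics/crop0.png

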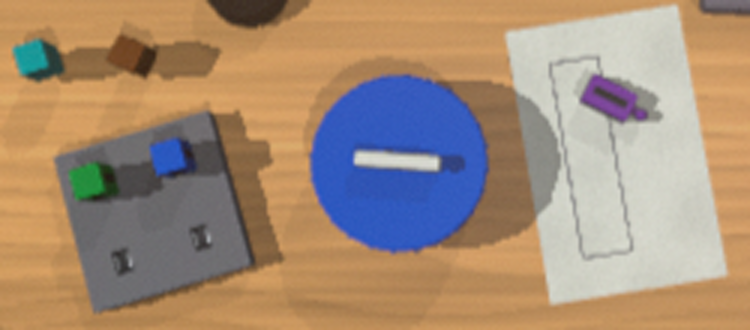

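The crop confirms the green block at (90,180), the blue one at (170,157) and the purple stray with its foot at (612,98). The brown and turquoise lookalikes stand off the plate. No red, yellow or orange kit block is present. The plan is to hover over the lid and refine with the wrist camera.

```bash
cat >> h.py <<'E'
def go(x,y,z,psi=None):
    """target TCP and yaw (deg, world angle of tool y) -> shift cm in tool axes, rotvec"""
    o=get_obs(); A=R.from_rotvec(o['tool_rot']); 
    cur=A.as_matrix(); 
    if psi is None: psi=np.degrees(np.arctan2(cur[1,1],cur[0,1]))
    p=np.radians(psi); ty=np.array([np.cos(p),np.sin(p),0]); tz=np.array([0,0,-1.]); tx=np.cross(ty,tz)
    B=R.from_matrix(np.stack([tx,ty,tz],1)); rel=(A.inv()*B).as_rotvec()
    print('shift',np.round(A.inv().apply(np.array([x,y,z])-o['tool_pos'])*100,2),'rot',np.round(rel,3),'t',round(o['t'],2),'q',np.round(np.degrees(o['q']),1),'pos',np.round(o['tool_pos'],4),'F',np.round(o['contact_force'],1),'open',round(o['opening'],4))
E
python3 -c "
from h import *
go(.518,.104,.36,-4.5)"
```

```text
shift [-45.91 -36.32   4.43] rot [-1.00e-03  1.00e-03  1.33e+00] t 0.2 q [64.9  3.  92.5 -0.  84.6 -6.8] pos [0.1964 0.5932 0.4039] F [-0.8  1.  -0.4] open 0.0852
```

{"op": "arm_command", "data": {
  "plan": [
    [[-30, -23.7, 0, 0, 0, 0.9], [-30, -23.7, 0, 0, 0, 0.9], [-30, -23.7, 0, 0, 0, 0.9], [-30, -23.7, 0, 0, 0, 0.9], [-30, -23.7, 0, 0, 0, 0.9], [-30, -23.7, 0, 0, 0, 0.9], [-45.9, -36.3, 4.4, 0, 0, 1.33], [-45.9, -36.3, 4.4, 0, 0, 1.33], [-45.9, -36.3, 4.4, 0, 0, 1.33], [-45.9, -36.3, 4.4, 0, 0, 1.33], [-45.9, -36.3, 4.4, 0, 0, 1.33], [-45.9, -36.3, 4.4, 0, 0, 1.33]]
  ],
  "gripper": -1
}}

```text
t: 1.2
tool_pos: [0.4706, 0.1754, 0.372]
tool_rot: [2.31, 2.129, 0.001]
contact_force: [0.2, 0.1, 0.4]
opening: 0.0857
grip_force: 0.0
```

```bash
python3 -c "
from h import *
go(.518,.104,.36,-4.5)"
```

```text
shift [-6.73  5.3   1.2 ] rot [ 0.    -0.    -0.003] t 1.2 q [ 11.9 -12.9 110.5   0.   82.4  16.6] pos [0.4706 0.1754 0.372 ] F [0.2 0.1 0.4] open 0.0857
```

{"op": "arm_command", "data": {
  "plan": [
    [[-6.7, 5.3, 1.2, 0, 0, 0], [-6.7, 5.3, 1.2, 0, 0, 0], [-6.7, 5.3, 1.2, 0, 0, 0], [-6.7, 5.3, 1.2, 0, 0, 0], [-6.7, 5.3, 1.2, 0, 0, 0]]
  ]
}}

```text
t: 1.62
tool_pos: [0.5176, 0.1063, 0.3599]
tool_rot: [-2.308, -2.13, 0.001]
contact_force: [-0.6, 0.3, -0.1]
opening: 0.0855
grip_force: 0.0
```

```bash
python3 -c "
from m import *
go(.518,.104,.262,-4.5)
im,d,c=snap('wrist','w1.png'); print(np.round(c['pose'],3).tolist(),c['fx'],c['cx'],c['cy'])
m=masks(im); W=cloud(c,d)
for k in('white','blue'):
    cs,_=cv2.findContours(m[k],cv2.RETR_EXTERNAL,cv2.CHAIN_APPROX_NONE)
    q=max(cs,key=cv2.contourArea) 
    for q in cs:
        if cv2.contourArea(q)<300: continue
        z=.112 if k=='white' else .085
        p=np.array([ray(c,*a[0],z)[:2]*1000 for a in q],np.float32)
        print(k,cv2.minAreaRect(q)[0],cv2.minAreaRect(p),cv2.minEnclosingCircle(p))
"
```

```text
shift [-0.23  0.07  9.79] rot [-0.001 -0.    -0.001] t 1.62 q [  3.5  -8.5 107.9   0.   80.7   8.1] pos [0.5176 0.1063 0.3599] F [-0.6  0.3 -0.1] open 0.0855
[[0.997, 0.075, 0.026, 0.523], [-0.08, 0.944, 0.321, 0.188], [-0.0, -0.322, 0.947, 0.33], [0.0, 0.0, 0.0, 1.0]] 367.1884786715912 274.95152385199094 202.85214470951382
blue (275.6221618652344, 191.8035125732422) ((517.0941772460938, 104.43671417236328), (165.34681701660156, 166.342041015625), 17.358570098876953) ((517.0888061523438, 104.73641967773438), 83.72337341308594)
```

View pics/w1.png

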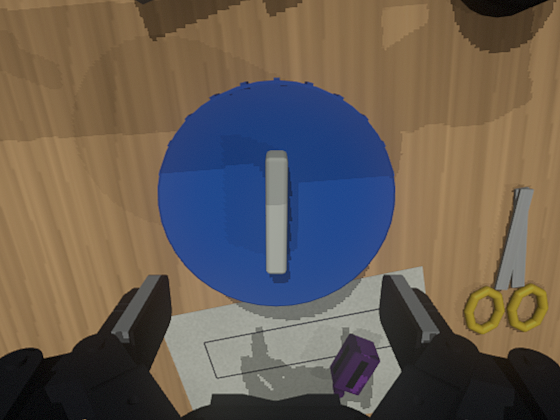

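The wrist view shows the lid centred at (276,192) with its bar upright at (277,212), well aligned with the fingers. Its centre works out at about (0.517, 0.1045). Next I descend and grip.

{"op": "arm_command", "data": {
  "plan": [
    [[-0.2, 0, 3, 0, 0, 0], [-0.2, 0, 6, 0, 0, 0], [-0.2, 0, 9, 0, 0, 0], [-0.2, 0, 9.8, 0, 0, 0], [-0.2, 0, 9.8, 0, 0, 0], [-0.2, 0, 9.8, 0, 0, 0]]
  ]
}}

```text
t: 2.17
tool_pos: [0.5175, 0.1053, 0.263]
tool_rot: [2.305, 2.134, 0.001]
contact_force: [0.5, 0.1, 0.6]
opening: 0.0854
grip_force: 0.0
```

```bash
python3 -c "
from h import *
go(.5173,.1045,.262,-4.5)"
```

```text
shift [-0.09 -0.01  0.1 ] rot [ 0.001 -0.     0.001] t 2.17 q [  3.4  -2.6 112.2   0.   70.4   7.9] pos [0.5175 0.1053 0.263 ] F [0.5 0.1 0.6] open 0.0854
```

{"op": "arm_command", "data": {
  "plan": [
    [[-0.1, 0, 0, 0, 0, 0], [-0.1, 0, 0, 0, 0, 0], [-0.1, 0, 0, 0, 0, 0], [-0.1, 0, 0, 0, 0, 0], [-0.1, 0, 0, 0, 0, 0], [-0.1, 0, 0, 0, 0, 0], [-0.1, 0, 0, 0, 0, 0], [-0.1, 0, 0, 0, 0, 0], [-0.1, 0, 0, 0, 0, 0], [-0.1, 0, 0, 0, 0, 0]]
  ],
  "gripper": 1,
  "force": 50
}}

```text
t: 3.0
tool_pos: [0.5177, 0.1034, 0.2628]
tool_rot: [2.307, 2.132, 0.001]
contact_force: [0.2, -0.1, 4.1]
opening: 0.0129
grip_force: 51.0
```

{"op": "arm_command", "data": {
  "plan": [
    [[0, 0, -0.017, 0, 0, -0.12], [0, 0, -0.034, 0, 0, -0.24], [0, 0, -0.051, 0, 0, -0.36], [0, 0, -0.068, 0, 0, -0.48], [0, 0, -0.085, 0, 0, -0.6], [0, 0, -0.102, 0, 0, -0.72], [0, 0, -0.119, 0, 0, -0.84]]
  ]
}}

```text
t: 3.58
tool_pos: [0.5178, 0.1034, 0.2631]
tool_rot: [1.229, 2.889, 0.002]
contact_force: [4.0, 0.4, -1.5]
opening: 0.013
grip_force: 50.2
```

```bash
python3 -c "
from h import *
go(.5173,.1045,.262)
print(get_obs()['wrist_torque'])"
```

```text
shift [0.11 0.04 0.11] rot [ 0.002  0.001 -0.   ] t 3.58 q [  3.2  -2.7 112.3   0.   70.3 -40.7] pos [0.5178 0.1034 0.2631] F [ 4.   0.4 -1.5] open 0.013
[ 0.14688587 -0.67501337 -0.25456797]
```

Forces are low and the lid is turning. I continue with the rest of the half turn, then the regrasp.

{"op": "arm_command", "data": {
  "plan": [
    [[0, 0, -0.017, 0, 0, -0.12], [0, 0, -0.034, 0, 0, -0.24], [0, 0, -0.051, 0, 0, -0.36], [0, 0, -0.068, 0, 0, -0.48], [0, 0, -0.085, 0, 0, -0.6], [0, 0, -0.102, 0, 0, -0.72], [0, 0, -0.119, 0, 0, -0.84], [0, 0, -0.137, 0, 0, -0.96], [0, 0, -0.154, 0, 0, -1.08], [0, 0, -0.171, 0, 0, -1.2], [0, 0, -0.189, 0, 0, -1.32], [0, 0, -0.206, 0, 0, -1.44]]
  ]
}}

```text
t: 4.58
tool_pos: [0.5178, 0.1038, 0.2653]
tool_rot: [-0.98, 2.982, 0.002]
contact_force: [3.3, 3.4, -1.0]
opening: 0.013
grip_force: 50.3
```

{"op": "arm_command", "data": {
  "plan": [
    [[0, 0, -0.017, 0, 0, -0.12], [0, 0, -0.034, 0, 0, -0.24], [0, 0, -0.051, 0, 0, -0.36], [0, 0, -0.068, 0, 0, -0.48], [0, 0, -0.085, 0, 0, -0.6], [0, 0, -0.102, 0, 0, -0.72], [0, 0, -0.119, 0, 0, -0.84], [0, 0, -0.129, 0, 0, -0.9], [0, 0, -0.129, 0, 0, -0.9]]
  ]
}}

```text
t: 5.33
tool_pos: [0.5175, 0.1041, 0.2664]
tool_rot: [-2.175, 2.263, 0.002]
contact_force: [2.6, 5.2, -0.4]
opening: 0.0124
grip_force: 50.3
```

{"op": "arm_command", "data": {
  "plan": [
    [[0, 0, 0, 0, 0, 0], [0, 0, 0, 0, 0, 0], [0, 0, 0, 0, 0, 0], [0, 0, 0, 0, 0, 0.12], [0, 0, 0, 0, 0, 0.24], [0, 0, 0, 0, 0, 0.36], [0, 0, 0, 0, 0, 0.48], [0, 0, 0, 0, 0, 0.6], [0, 0, 0, 0, 0, 0.72], [0, 0, 0, 0, 0, 0.84], [0, 0, 0, 0, 0, 0.96], [0, 0, 0, 0, 0, 1.08]]
  ],
  "gripper": -1
}}

```text
t: 6.33
tool_pos: [0.5173, 0.1032, 0.2665]
tool_rot: [0.691, -3.064, 0.001]
contact_force: [-0.2, 0.2, 0.1]
opening: 0.0854
grip_force: 0.0
```

```bash
python3 -c "
from m import *
go(.5173,.1045,.262)
im,d,c=snap('wrist','w2.png')
"
```

```text
shift [-0.06  0.12  0.45] rot [-0.    -0.001 -0.   ] t 6.33 q [   3.2   -3.   112.2   -0.    70.8 -112.2] pos [0.5173 0.1032 0.2665] F [-0.2  0.2  0.1] open 0.0854
```

View pics/w2.png

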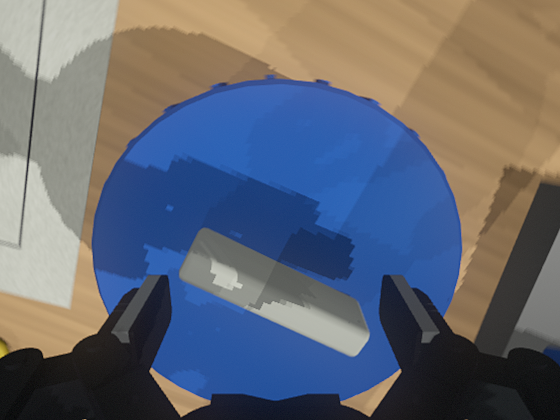

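The bar sits about 62° from the finger line, which matches the back-rotation, so the lid followed the turn. Next is the second half turn.

{"op": "arm_command", "data": {
  "plan": [
    [[0, 0, 0, 0, 0, 0.12], [0, 0, 0, 0, 0, 0.24], [0, 0, 0, 0, 0, 0.36], [0, 0, 0, 0, 0, 0.48], [0, 0, 0, 0, 0, 0.6], [0, 0, 0, 0, 0, 0.72], [0, 0, 0, 0, 0, 0.84], [0, 0, 0, 0, 0, 0.96], [0, 0, 0, 0, 0, 1.08], [0, 0, 0, 0, 0, 1.2], [0, 0, 0, 0, 0, 1.32], [0, 0, 0, 0, 0, 1.44]]
  ]
}}

```text
t: 7.38
tool_pos: [0.5173, 0.1032, 0.2665]
tool_rot: [-1.497, -2.761, 0.001]
contact_force: [0.6, -0.2, -0.5]
opening: 0.0856
grip_force: 0.0
```

{"op": "arm_command", "data": {
  "plan": [
    [[0, 0, 0, 0, 0, 0.12], [0, 0, 0, 0, 0, 0.24], [0, 0, 0, 0, 0, 0.36], [0, 0, 0, 0, 0, 0.48], [0, 0, 0, 0, 0, 0.6], [0, 0, 0, 0, 0, 0.62], [0, 0, 0, 0, 0, 0.62], [0, 0, 0, 0, 0, 0.62]]
  ]
}}

```text
t: 8.05
tool_pos: [0.5174, 0.1033, 0.2666]
tool_rot: [-2.261, -2.181, 0.001]
contact_force: [0.2, -0.7, 0.8]
opening: 0.0855
grip_force: 0.0
```

{"op": "arm_command", "data": {
  "plan": [
    [[0, 0, 0, 0, 0, 0], [0, 0, 0, 0, 0, 0], [0, 0, 0, 0, 0, 0], [0, 0, 0, 0, 0, 0], [0, 0, 0, 0, 0, 0], [0, 0, 0, 0, 0, 0], [0, 0, 0, 0, 0, 0], [0, 0, 0, 0, 0, 0], [0, 0, 0, 0, 0, 0], [0, 0, 0, 0, 0, 0]]
  ],
  "gripper": 1,
  "force": 50
}}

```text
t: 8.88
tool_pos: [0.5176, 0.1034, 0.2669]
tool_rot: [2.264, 2.177, 0.001]
contact_force: [2.1, -0.1, 0.6]
opening: 0.0127
grip_force: 52.2
```

{"op": "arm_command", "data": {
  "plan": [
    [[0, 0, -0.017, 0, 0, -0.12], [0, 0, -0.034, 0, 0, -0.24], [0, 0, -0.051, 0, 0, -0.36], [0, 0, -0.068, 0, 0, -0.48], [0, 0, -0.085, 0, 0, -0.6], [0, 0, -0.102, 0, 0, -0.72], [0, 0, -0.119, 0, 0, -0.84], [0, 0, -0.137, 0, 0, -0.96], [0, 0, -0.154, 0, 0, -1.08], [0, 0, -0.171, 0, 0, -1.2], [0, 0, -0.189, 0, 0, -1.32], [0, 0, -0.206, 0, 0, -1.44]]
  ]
}}

```text
t: 9.88
tool_pos: [0.5179, 0.1036, 0.2692]
tool_rot: [0.259, 3.129, 0.002]
contact_force: [2.0, 2.7, -0.6]
opening: 0.0129
grip_force: 52.1
```

{"op": "arm_command", "data": {
  "plan": [
    [[0, 0, -0.017, 0, 0, -0.12], [0, 0, -0.034, 0, 0, -0.24], [0, 0, -0.051, 0, 0, -0.36], [0, 0, -0.068, 0, 0, -0.48], [0, 0, -0.085, 0, 0, -0.6], [0, 0, -0.102, 0, 0, -0.72], [0, 0, -0.119, 0, 0, -0.84], [0, 0, -0.137, 0, 0, -0.96], [0, 0, -0.154, 0, 0, -1.08], [0, 0, -0.171, 0, 0, -1.2], [0, 0, -0.189, 0, 0, -1.32], [0, 0, -0.206, 0, 0, -1.44]]
  ]
}}

```text
t: 10.88
tool_pos: [0.5178, 0.1039, 0.2712]
tool_rot: [-1.868, 2.522, 0.001]
contact_force: [2.7, 4.0, 0.5]
opening: 0.0127
grip_force: 52.4
```

{"op": "arm_command", "data": {
  "plan": [
    [[0, 0, -0.017, 0, 0, -0.12], [0, 0, -0.034, 0, 0, -0.24], [0, 0, -0.037, 0, 0, -0.26], [0, 0, -0.037, 0, 0, -0.26]]
  ]
}}

```text
t: 11.22
tool_pos: [0.5176, 0.104, 0.2715]
tool_rot: [-2.173, 2.266, 0.001]
contact_force: [1.7, 5.4, 1.2]
opening: 0.0129
grip_force: 52.4
```

```bash
python3 -c "
from m import *
go(.5173,.1045,.262)"
```

```text
shift [-0.04  0.03  0.95] rot [-0.001  0.002  0.   ] t 11.22 q [ 3.300e+00 -3.300e+00  1.120e+02  1.000e-01  7.130e+01 -1.744e+02] pos [0.5176 0.104  0.2715] F [1.7 5.4 1.2] open 0.0129
```

{"op": "arm_command", "data": {
  "plan": [
    [[0, 0, 0, 0, 0, 0], [0, 0, 0, 0, 0, 0], [0, 0, 0, 0, 0, 0], [0, 0, 0, 0, 0, 0.12], [0, 0, 0, 0, 0, 0.24], [0, 0, 0, 0, 0, 0.36], [0, 0, 0, 0, 0, 0.48], [0, 0, 0, 0, 0, 0.6], [0, 0, 0, 0, 0, 0.72], [0, 0, 0, 0, 0, 0.84], [0, 0, 0, 0, 0, 0.96], [0, 0, 0, 0, 0, 1.08]]
  ],
  "gripper": -1
}}

```text
t: 12.22
tool_pos: [0.5173, 0.1031, 0.2709]
tool_rot: [0.69, -3.064, 0.001]
contact_force: [0.1, 0.3, -0.2]
opening: 0.0853
grip_force: 0.0
```

{"op": "arm_command", "data": {
  "plan": [
    [[0, 0, 0, 0, 0, 0.12], [0, 0, 0, 0, 0, 0.24], [0, 0, 0, 0, 0, 0.36], [0, 0, 0, 0, 0, 0.48], [0, 0, 0, 0, 0, 0.6], [0, 0, 0, 0, 0, 0.72], [0, 0, 0, 0, 0, 0.84], [0, 0, 0, 0, 0, 0.96], [0, 0, 0, 0, 0, 1.08], [0, 0, 0, 0, 0, 1.2], [0, 0, 0, 0, 0, 1.32], [0, 0, 0, 0, 0, 1.44]]
  ]
}}

```text
t: 13.22
tool_pos: [0.5173, 0.1031, 0.2709]
tool_rot: [-1.502, -2.759, 0.002]
contact_force: [-0.8, -0.5, 1.4]
opening: 0.0853
grip_force: 0.0
```

{"op": "arm_command", "data": {
  "plan": [
    [[0, 0, 0, 0, 0, 0.12], [0, 0, 0, 0, 0, 0.24], [0, 0, 0, 0, 0, 0.36], [0, 0, 0, 0, 0, 0.48], [0, 0, 0, 0, 0, 0.6], [0, 0, 0, 0, 0, 0.62], [0, 0, 0, 0, 0, 0.62], [0, 0, 0, 0, 0, 0.62]]
  ]
}}

```text
t: 13.88
tool_pos: [0.5174, 0.1033, 0.2711]
tool_rot: [-2.262, -2.18, 0.001]
contact_force: [0.3, -0.1, -0.5]
opening: 0.085
grip_force: 0.0
```

{"op": "arm_command", "data": {
  "plan": [
    [[0, 0, 0, 0, 0, 0], [0, 0, 0, 0, 0, 0], [0, 0, 0, 0, 0, 0], [0, 0, 0, 0, 0, 0], [0, 0, 0, 0, 0, 0], [0, 0, 0, 0, 0, 0], [0, 0, 0, 0, 0, 0], [0, 0, 0, 0, 0, 0], [0, 0, 0, 0, 0, 0], [0, 0, 0, 0, 0, 0]]
  ],
  "gripper": 1,
  "force": 50
}}

```text
t: 14.72
tool_pos: [0.5176, 0.1034, 0.2714]
tool_rot: [2.264, 2.177, 0.001]
contact_force: [1.4, 0.8, 0.3]
opening: 0.013
grip_force: 52.3
```

{"op": "arm_command", "data": {
  "plan": [
    [[0, 0, -0.017, 0, 0, -0.12], [0, 0, -0.034, 0, 0, -0.24], [0, 0, -0.051, 0, 0, -0.36], [0, 0, -0.068, 0, 0, -0.48], [0, 0, -0.085, 0, 0, -0.6], [0, 0, -0.102, 0, 0, -0.72], [0, 0, -0.119, 0, 0, -0.84], [0, 0, -0.137, 0, 0, -0.96], [0, 0, -0.154, 0, 0, -1.08], [0, 0, -0.171, 0, 0, -1.2], [0, 0, -0.189, 0, 0, -1.32], [0, 0, -0.206, 0, 0, -1.44]]
  ]
}}

```text
t: 15.72
tool_pos: [0.5179, 0.1035, 0.2737]
tool_rot: [0.258, 3.129, 0.002]
contact_force: [2.4, 0.7, -0.3]
opening: 0.013
grip_force: 52.2
```

{"op": "arm_command", "data": {
  "plan": [
    [[0, 0, -0.017, 0, 0, -0.12], [0, 0, -0.034, 0, 0, -0.24], [0, 0, -0.051, 0, 0, -0.36], [0, 0, -0.068, 0, 0, -0.48], [0, 0, -0.085, 0, 0, -0.6], [0, 0, -0.102, 0, 0, -0.72], [0, 0, -0.119, 0, 0, -0.84], [0, 0, -0.137, 0, 0, -0.96], [0, 0, -0.154, 0, 0, -1.08], [0, 0, -0.171, 0, 0, -1.2], [0, 0, -0.189, 0, 0, -1.32], [0, 0, -0.206, 0, 0, -1.44]]
  ]
}}

```text
t: 16.72
tool_pos: [0.5178, 0.1039, 0.2757]
tool_rot: [-1.868, 2.522, 0.001]
contact_force: [2.7, 2.8, -0.2]
opening: 0.0127
grip_force: 52.2
```

{"op": "arm_command", "data": {
  "plan": [
    [[0, 0, -0.017, 0, 0, -0.12], [0, 0, -0.034, 0, 0, -0.24], [0, 0, -0.037, 0, 0, -0.26], [0, 0, -0.037, 0, 0, -0.26]]
  ]
}}

```text
t: 17.05
tool_pos: [0.5176, 0.104, 0.276]
tool_rot: [-2.173, 2.266, 0.001]
contact_force: [1.3, 5.4, 0.9]
opening: 0.0128
grip_force: 52.4
```

{"op": "arm_command", "data": {
  "plan": [
    [[0, 0, 0, 0, 0, 0], [0, 0, 0, 0, 0, 0], [0, 0, 0, 0, 0, 0], [0, 0, 0, 0, 0, 0.12], [0, 0, 0, 0, 0, 0.24], [0, 0, 0, 0, 0, 0.36], [0, 0, 0, 0, 0, 0.48], [0, 0, 0, 0, 0, 0.6], [0, 0, 0, 0, 0, 0.72], [0, 0, 0, 0, 0, 0.84], [0, 0, 0, 0, 0, 0.96], [0, 0, 0, 0, 0, 1.08]]
  ],
  "gripper": -1
}}

```text
t: 18.05
tool_pos: [0.5173, 0.1031, 0.2754]
tool_rot: [0.69, -3.064, 0.001]
contact_force: [-0.4, -0.6, -0.3]
opening: 0.0855
grip_force: 0.0
```

```bash
python3 -c "
from m import *
go(.5173,.1045,.262)
im,d,c=snap('top'); W=cloud(c,d); m=masks(im)
p=W[m['blue']>0]; p=p[(abs(p[:,0]-.517)<.07)&(abs(p[:,1]-.104)<.07)]; print('lid top z',np.median(p[:,2]))"
```

```text
shift [-0.06  0.12  1.34] rot [-0.    -0.001 -0.   ] t 18.05 q [   3.2   -3.6  111.9   -0.    71.8 -112.2] pos [0.5173 0.1031 0.2754] F [-0.4 -0.6 -0.3] open 0.0855
lid top z 0.09789577043149378
```

{"op": "arm_command", "data": {
  "plan": [
    [[0, 0, 0, 0, 0, 0.12], [0, 0, 0, 0, 0, 0.24], [0, 0, 0, 0, 0, 0.36], [0, 0, 0, 0, 0, 0.48], [0, 0, 0, 0, 0, 0.6], [0, 0, 0, 0, 0, 0.72], [0, 0, 0, 0, 0, 0.84], [0, 0, 0, 0, 0, 0.96], [0, 0, 0, 0, 0, 1.08], [0, 0, 0, 0, 0, 1.2], [0, 0, 0, 0, 0, 1.32], [0, 0, 0, 0, 0, 1.44]]
  ]
}}

```text
t: 19.1
tool_pos: [0.5173, 0.1032, 0.2755]
tool_rot: [-1.498, -2.761, 0.001]
contact_force: [-0.3, -0.7, 0.3]
opening: 0.085
grip_force: 0.0
```

{"op": "arm_command", "data": {
  "plan": [
    [[0, 0, 0, 0, 0, 0.12], [0, 0, 0, 0, 0, 0.24], [0, 0, 0, 0, 0, 0.36], [0, 0, 0, 0, 0, 0.48], [0, 0, 0, 0, 0, 0.6], [0, 0, 0, 0, 0, 0.62], [0, 0, 0, 0, 0, 0.62], [0, 0, 0, 0, 0, 0.62]]
  ]
}}

```text
t: 19.77
tool_pos: [0.5174, 0.1033, 0.2756]
tool_rot: [-2.261, -2.181, 0.001]
contact_force: [-0.2, -1.0, 0.1]
opening: 0.0854
grip_force: 0.0
```

{"op": "arm_command", "data": {
  "plan": [
    [[0, 0, 0, 0, 0, 0], [0, 0, 0, 0, 0, 0], [0, 0, 0, 0, 0, 0], [0, 0, 0, 0, 0, 0], [0, 0, 0, 0, 0, 0], [0, 0, 0, 0, 0, 0], [0, 0, 0, 0, 0, 0], [0, 0, 0, 0, 0, 0], [0, 0, 0, 0, 0, 0], [0, 0, 0, 0, 0, 0]]
  ],
  "gripper": 1,
  "force": 60
}}

```text
t: 20.6
tool_pos: [0.5176, 0.1034, 0.2759]
tool_rot: [2.264, 2.177, 0.001]
contact_force: [0.4, -0.6, 0.9]
opening: 0.0123
grip_force: 60.7
```

{"op": "arm_command", "data": {
  "plan": [
    [[0, 0, -0.017, 0, 0, -0.12], [0, 0, -0.034, 0, 0, -0.24], [0, 0, -0.051, 0, 0, -0.36], [0, 0, -0.068, 0, 0, -0.48], [0, 0, -0.085, 0, 0, -0.6], [0, 0, -0.102, 0, 0, -0.72], [0, 0, -0.119, 0, 0, -0.84], [0, 0, -0.137, 0, 0, -0.96], [0, 0, -0.154, 0, 0, -1.08], [0, 0, -0.171, 0, 0, -1.2], [0, 0, -0.189, 0, 0, -1.32], [0, 0, -0.206, 0, 0, -1.44]]
  ]
}}

```text
t: 21.6
tool_pos: [0.5179, 0.1035, 0.2782]
tool_rot: [0.259, 3.129, 0.002]
contact_force: [1.6, 0.6, -1.2]
opening: 0.0129
grip_force: 60.5
```

{"op": "arm_command", "data": {
  "plan": [
    [[0, 0, -0.017, 0, 0, -0.12], [0, 0, -0.034, 0, 0, -0.24], [0, 0, -0.051, 0, 0, -0.36], [0, 0, -0.068, 0, 0, -0.48], [0, 0, -0.085, 0, 0, -0.6], [0, 0, -0.102, 0, 0, -0.72], [0, 0, -0.119, 0, 0, -0.84], [0, 0, -0.137, 0, 0, -0.96], [0, 0, -0.154, 0, 0, -1.08], [0, 0, -0.171, 0, 0, -1.2], [0, 0, -0.189, 0, 0, -1.32], [0, 0, -0.206, 0, 0, -1.44]]
  ]
}}

```text
t: 22.6
tool_pos: [0.5177, 0.1039, 0.2802]
tool_rot: [-1.868, 2.522, 0.001]
contact_force: [2.2, 3.2, 0.6]
opening: 0.0125
grip_force: 60.8
```

{"op": "arm_command", "data": {
  "plan": [
    [[0, 0, -0.017, 0, 0, -0.12], [0, 0, -0.034, 0, 0, -0.24], [0, 0, -0.046, 0, 0, -0.32], [0, 0, -0.046, 0, 0, -0.32], [0, 0, -0.046, 0, 0, -0.32]]
  ]
}}

```text
t: 23.02
tool_pos: [0.5175, 0.104, 0.2806]
tool_rot: [-2.24, 2.2, 0.001]
contact_force: [1.4, 4.8, 2.5]
opening: 0.0129
grip_force: 60.8
```

{"op": "arm_command", "data": {
  "plan": [
    [[0, 0, -0.1, 0, 0, 0], [0, 0, -0.2, 0, 0, 0], [0, 0, -0.3, 0, 0, 0]]
  ]
}}

```text
t: 23.27
tool_pos: [0.5172, 0.1041, 0.2816]
tool_rot: [-2.239, 2.2, 0.001]
contact_force: [8.0, 6.3, -11.0]
opening: 0.0126
grip_force: 59.1
```

```bash
python3 -c "
from m import *
go(.5173,.1045,.262)
im,d,c=snap('top'); W=cloud(c,d); m=masks(im)
p=W[m['blue']>0]; p=p[(abs(p[:,0]-.517)<.07)&(abs(p[:,1]-.104)<.07)]; print('lid top z',np.median(p[:,2]))"
```

```text
shift [-0.04 -0.    1.96] rot [-0.001  0.002  0.   ] t 23.27 q [ 3.300e+00 -4.100e+00  1.117e+02  1.000e-01  7.230e+01 -1.778e+02] pos [0.5172 0.1041 0.2816] F [  8.    6.3 -11. ] open 0.0126
lid top z 0.10362876141714439
```

It isn't quite released: the pull reads 11 N. One more regrasp and about 40° more.

{"op": "arm_command", "data": {
  "plan": [
    [[0, 0, 0.15, 0, 0, 0], [0, 0, 0.3, 0, 0, 0], [0, 0, 0.3, 0, 0, 0]]
  ]
}}

```text
t: 23.57
tool_pos: [0.5176, 0.1039, 0.2806]
tool_rot: [-2.24, 2.2, 0.001]
contact_force: [0.9, 6.5, 1.4]
opening: 0.0128
grip_force: 60.8
```

{"op": "arm_command", "data": {
  "plan": [
    [[0, 0, 0, 0, 0, 0], [0, 0, 0, 0, 0, 0], [0, 0, 0, 0, 0, 0], [0, 0, 0, 0, 0, 0.12], [0, 0, 0, 0, 0, 0.24], [0, 0, 0, 0, 0, 0.36], [0, 0, 0, 0, 0, 0.48], [0, 0, 0, 0, 0, 0.6], [0, 0, 0, 0, 0, 0.72], [0, 0, 0, 0, 0, 0.84], [0, 0, 0, 0, 0, 0.96], [0, 0, 0, 0, 0, 1.08]]
  ],
  "gripper": -1
}}

```text
t: 24.57
tool_pos: [0.5172, 0.103, 0.2799]
tool_rot: [0.782, -3.041, 0.001]
contact_force: [0.5, -0.5, -0.0]
opening: 0.0857
grip_force: 0.0
```

{"op": "arm_command", "data": {
  "plan": [
    [[0, 0, 0, 0, 0, 0.12], [0, 0, 0, 0, 0, 0.24], [0, 0, 0, 0, 0, 0.36], [0, 0, 0, 0, 0, 0.48], [0, 0, 0, 0, 0, 0.6], [0, 0, 0, 0, 0, 0.72], [0, 0, 0, 0, 0, 0.84], [0, 0, 0, 0, 0, 0.96], [0, 0, 0, 0, 0, 1.08], [0, 0, 0, 0, 0, 1.2], [0, 0, 0, 0, 0, 1.32], [0, 0, 0, 0, 0, 1.44]]
  ]
}}

```text
t: 25.57
tool_pos: [0.5172, 0.103, 0.2799]
tool_rot: [-1.418, -2.803, 0.002]
contact_force: [0.1, -0.5, -0.7]
opening: 0.0851
grip_force: 0.0
```

{"op": "arm_command", "data": {
  "plan": [
    [[0, 0, 0, 0, 0, 0.12], [0, 0, 0, 0, 0, 0.24], [0, 0, 0, 0, 0, 0.36], [0, 0, 0, 0, 0, 0.48], [0, 0, 0, 0, 0, 0.6], [0, 0, 0, 0, 0, 0.62], [0, 0, 0, 0, 0, 0.62], [0, 0, 0, 0, 0, 0.62]]
  ]
}}

```text
t: 26.23
tool_pos: [0.5174, 0.1032, 0.2801]
tool_rot: [-2.196, -2.247, 0.001]
contact_force: [-0.1, 0.3, -0.0]
opening: 0.0855
grip_force: 0.0
```

{"op": "arm_command", "data": {
  "plan": [
    [[0, 0, 0, 0, 0, 0], [0, 0, 0, 0, 0, 0], [0, 0, 0, 0, 0, 0], [0, 0, 0, 0, 0, 0], [0, 0, 0, 0, 0, 0], [0, 0, 0, 0, 0, 0], [0, 0, 0, 0, 0, 0], [0, 0, 0, 0, 0, 0], [0, 0, 0, 0, 0, 0], [0, 0, 0, 0, 0, 0]]
  ],
  "gripper": 1,
  "force": 60
}}

```text
t: 27.07
tool_pos: [0.5176, 0.1034, 0.2805]
tool_rot: [2.197, 2.244, 0.001]
contact_force: [1.8, -0.2, -0.1]
opening: 0.0126
grip_force: 60.6
```

{"op": "arm_command", "data": {
  "plan": [
    [[0, 0, -0.017, 0, 0, -0.12], [0, 0, -0.034, 0, 0, -0.24], [0, 0, -0.051, 0, 0, -0.36], [0, 0, -0.068, 0, 0, -0.48], [0, 0, -0.085, 0, 0, -0.6], [0, 0, -0.1, 0, 0, -0.7], [0, 0, -0.1, 0, 0, -0.7]]
  ]
}}

```text
t: 27.65
tool_pos: [0.5177, 0.1035, 0.2815]
tool_rot: [1.292, 2.862, 0.002]
contact_force: [2.6, 1.0, -0.8]
opening: 0.0125
grip_force: 60.6
```

{"op": "arm_command", "data": {
  "plan": [
    [[0, 0, -0.15, 0, 0, 0], [0, 0, -0.3, 0, 0, 0], [0, 0, -0.4, 0, 0, 0], [0, 0, -0.5, 0, 0, 0]]
  ]
}}

```text
t: 27.98
tool_pos: [0.5175, 0.1034, 0.2853]
tool_rot: [1.299, 2.859, 0.001]
contact_force: [7.6, 1.7, -8.0]
opening: 0.0128
grip_force: 59.6
```

```bash
python3 -c "
from m import *
go(.51,-.3625,.38,-4.5+180)
im,d,c=snap('top'); W=cloud(c,d); m=masks(im)
p=W[m['blue']>0]; p=p[(abs(p[:,0]-.517)<.07)&(abs(p[:,1]-.104)<.07)]; print('lid top z',np.median(p[:,2]))"
```

```text
shift [-34.59 -31.21  -9.49] rot [-0.000e+00  2.000e-03 -2.345e+00] t 27.98 q [  3.2  -4.3 111.5   0.   72.7 -37.9] pos [0.5175 0.1034 0.2853] F [ 7.6  1.7 -8. ] open 0.0128
lid top z 0.10727584280044766
```

{"op": "arm_command", "data": {
  "plan": [
    [[0, 0, -0.3, 0, 0, 0], [0, 0, -0.6, 0, 0, 0], [0, 0, -1, 0, 0, 0], [0, 0, -1, 0, 0, 0]]
  ]
}}

```text
t: 28.37
tool_pos: [0.5174, 0.1034, 0.297]
tool_rot: [1.296, 2.861, -0.0]
contact_force: [0.3, -0.0, -1.5]
opening: 0.013
grip_force: 60.5
```

{"op": "arm_command", "data": {
  "plan": [
    [[0, 0, -3, 0, 0, 0], [0, 0, -6, 0, 0, 0], [0, 0, -8, 0, 0, 0], [-3, -2.7, -8, 0, 0, 0], [-6, -5.4, -8, 0, 0, 0], [-9, -8.1, -8, 0, 0, 0], [-12, -10.8, -8, 0, 0, 0], [-15, -13.5, -8, 0, 0, 0], [-18, -16.2, -8, 0, 0, 0], [-20, -18, -8, 0, 0, 0], [-20, -18, -8, 0, 0, 0]]
  ]
}}

```text
t: 29.28
tool_pos: [0.5137, -0.1699, 0.3764]
tool_rot: [1.304, 2.858, -0.004]
contact_force: [-0.3, 0.3, -1.2]
opening: 0.0127
grip_force: 60.4
```

{"op": "arm_command", "data": {
  "plan": [
    [[-3, -2.7, 0, 0, 0, 0], [-6, -5.4, 0, 0, 0, 0], [-9, -8.1, 0, 0, 0, 0], [-12, -10.8, 0, 0, 0, 0], [-14.6, -13.2, 0, 0, 0, 0], [-14.6, -13.2, 0, 0, 0, 0], [-14.6, -13.2, 0, 0, 0, 0]]
  ]
}}

```text
t: 29.87
tool_pos: [0.5112, -0.3636, 0.3758]
tool_rot: [-1.299, -2.859, -0.001]
contact_force: [-0.5, 1.0, -1.8]
opening: 0.0128
grip_force: 60.4
```

```bash
python3 -c "
from m import *
go(.511,-.3625,.2137)
im,d,c=snap('top'); W=cloud(c,d); m=masks(im)
p=W[(m['blue']>0)]; p=p[p[:,1]<-.2]; print('lid', (p[:,:2].min(0)+p[:,:2].max(0))/2,p.max(0)-p.min(0),np.median(p[:,2]))
s=(m['purple']>0); q=W[s]; q=q[(q[:,2]<.05)&(q[:,0]>.2)]; print('purple',q.mean(0))
"
```

```text
shift [ 0.07  0.06 16.21] rot [ 0.    -0.002  0.   ] t 29.87 q [-42.2   4.4  93.7   0.   81.9 -83.4] pos [ 0.5112 -0.3636  0.3758] F [-0.5  1.  -1.8] open 0.0128
lid [ 0.51541363 -0.35072213] [0.15127303 0.1477702  0.09764985] 0.19752334127421256
purple [ 0.58757475 -0.16397364  0.0280353 ]
```

Purple has been knocked to y≈-0.164 and I'll re-measure it later. Now I lower the lid.

{"op": "arm_command", "data": {
  "plan": [
    [[0, 0, 3, 0, 0, 0], [0, 0, 6, 0, 0, 0], [0, 0, 9, 0, 0, 0], [0, 0, 12, 0, 0, 0], [0, 0, 14, 0, 0, 0], [0, 0, 15, 0, 0, 0], [0, 0, 15.5, 0, 0, 0], [0, 0, 15.9, 0, 0, 0], [0, 0, 16.1, 0, 0, 0], [0, 0, 16.1, 0, 0, 0]]
  ]
}}

```text
t: 30.75
tool_pos: [0.5121, -0.3626, 0.2167]
tool_rot: [1.294, 2.861, -0.001]
contact_force: [0.5, -0.1, -2.5]
opening: 0.0127
grip_force: 60.4
```

{"op": "arm_command", "data": {
  "plan": [
    [[0, 0, 0.1, 0, 0, 0], [0, 0, 0.2, 0, 0, 0], [0, 0, 0.3, 0, 0, 0], [0, 0, 0.3, 0, 0, 0], [0, 0, 0.3, 0, 0, 0]]
  ]
}}

```text
t: 31.17
tool_pos: [0.512, -0.363, 0.2146]
tool_rot: [1.294, 2.86, -0.001]
contact_force: [-1.6, 2.3, 5.9]
opening: 0.0126
grip_force: 61.4
```

{"op": "arm_command", "data": {
  "plan": [
    [[0, 0, 0, 0, 0, 0], [0, 0, 0, 0, 0, 0], [0, 0, 0, 0, 0, 0], [0, 0, 0, 0, 0, 0], [0, 0, -3, 0, 0, 0], [0, 0, -6, 0, 0, 0], [0, 0, -9, 0, 0, 0], [0, 0, -12, 0, 0, 0], [0, 0, -14, 0, 0, 0], [0, 0, -14, 0, 0, 0]]
  ],
  "gripper": -1
}}

```text
t: 32.0
tool_pos: [0.5126, -0.3634, 0.359]
tool_rot: [1.291, 2.853, -0.005]
contact_force: [0.3, 0.5, 0.6]
opening: 0.0853
grip_force: 0.0
```

```bash
python3 -c "
from m import *
im,d,c=snap('top','top2.png'); W=cloud(c,d); m=masks(im)
s=(m['purple']>0)&(W[:,:,2]<.05)&(W[:,:,0]>.2)&(W[:,:,2]>.022); t=W[s]
print(len(t),cv2.minAreaRect((t[:,:2]*1000).astype(np.float32)),t.mean(0))
go(t[:,0].mean(),t[:,1].mean()+0.0,.355)
"
```

```text
146 ((517.7203979492188, -245.72145080566406), (264.80548095703125, 164.76400756835938), 86.3333511352539) [ 0.58106888 -0.15303736  0.03015377]
shift [11.22 19.04  0.03] rot [ 0.001  0.006 -0.   ] t 32.05 q [-42.1   5.2  94.8   0.   79.6 -83.4] pos [ 0.5121 -0.363   0.3559] F [-0.3  0.4 -0.4] open 0.0852
```

View pics/top2.png

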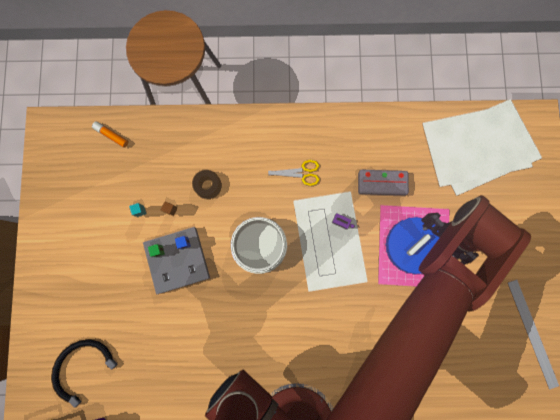

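The blue lid lies right way up within the pink mat at (412,245). The tub at (258,245) is open and empty, and purple is now at (343,221). I hover over purple.

```bash
python3 -c "
from h import *
go(.585,-.134,.32,-28)"
```

```text
shift [12.41 20.59  3.52] rot [0.005 0.005 1.21 ] t 32.05 q [-42.1   5.2  94.8   0.   79.6 -83.4] pos [ 0.5121 -0.363   0.3559] F [-0.3  0.4 -0.4] open 0.0852
```

{"op": "arm_command", "data": {
  "plan": [
    [[12.4, 20.6, 0, 0, 0, 1.21], [12.4, 20.6, 0, 0, 0, 1.21], [12.4, 20.6, 0, 0, 0, 1.21], [12.4, 20.6, 3.5, 0, 0, 1.21], [12.4, 20.6, 3.5, 0, 0, 1.21], [12.4, 20.6, 3.5, 0, 0, 1.21], [12.4, 20.6, 3.5, 0, 0, 1.21], [12.4, 20.6, 3.5, 0, 0, 1.21], [12.4, 20.6, 3.5, 0, 0, 1.21], [12.4, 20.6, 3.5, 0, 0, 1.21], [12.4, 20.6, 3.5, 0, 0, 1.21], [12.4, 20.6, 3.5, 0, 0, 1.21]]
  ]
}}

```text
t: 33.05
tool_pos: [0.5839, -0.1331, 0.3153]
tool_rot: [-2.689, -1.62, 0.003]
contact_force: [0.8, 0.7, -0.6]
opening: 0.0853
grip_force: 0.0
```

```bash
cat >> m.py <<'E'
def block(color,f=None,zt=.03,cam='wrist',tol=.006):
    im,d,c=snap(cam,f); W=cloud(c,d); m=masks(im)[color]; s=(m>0)&(abs(W[:,:,2]-zt)<tol); 
    n,l,st,_=cv2.connectedComponentsWithStats(s.astype(np.uint8)); k=1+np.argmax(st[1:,4]); t=W[l==k]
    r=cv2.minAreaRect((t[:,:2]*1000).astype(np.float32)); print(len(t),r,t.mean(0)); return im,W,c
E
python3 -c "
from m import *
go(.585,-.134,.32,-28); block('purple','w3.png')"
```

```text
shift [-0.02  0.14 -0.47] rot [-0.003  0.     0.003] t 33.05 q [-20.    3.6 100.6  -0.   76.    7.9] pos [ 0.5839 -0.1331  0.3153] F [ 0.8  0.7 -0.6] open 0.0853
2057 ((587.9337158203125, -145.67019653320312), (50.178768157958984, 29.051427841186523), 64.99300384521484) [ 0.58870726 -0.1439798   0.03035357]
```

View pics/w3.png

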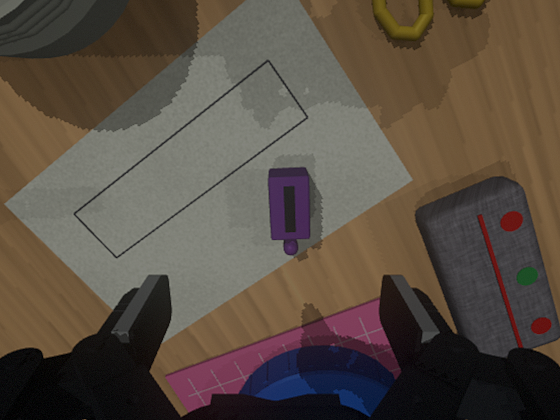

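Purple sits at (289,205) with its foot downward. Its centre is (0.588, -0.1457) and its long axis 65°, so I grip with yaw -25°.

```bash
python3 -c "
from h import *
go(.588,-.1455,.177,-25)"
```

```text
shift [-0.89  0.96 13.86] rot [-0.002  0.    -0.05 ] t 33.1 q [-20.    3.6 100.6  -0.   76.    7.9] pos [ 0.584  -0.1333  0.3157] F [ 0.2  0.  -0.6] open 0.0854
```

{"op": "arm_command", "data": {
  "plan": [
    [[-0.9, 0.9, 3, 0, 0, -0.05], [-0.9, 0.9, 6, 0, 0, -0.05], [-0.9, 0.9, 9, 0, 0, -0.05], [-0.9, 0.9, 12, 0, 0, -0.05], [-0.9, 0.9, 13.3, 0, 0, -0.05], [-0.9, 0.9, 13.8, 0, 0, -0.05], [-0.9, 0.9, 13.8, 0, 0, -0.05]]
  ]
}}

```text
t: 33.68
tool_pos: [0.5876, -0.1454, 0.178]
tool_rot: [-2.649, -1.684, 0.002]
contact_force: [-0.7, 0.3, -0.1]
opening: 0.0856
grip_force: 0.0
```

{"op": "arm_command", "data": {
  "plan": [
    [[0, 0, 0, 0, 0, 0], [0, 0, 0, 0, 0, 0], [0, 0, 0, 0, 0, 0], [0, 0, 0, 0, 0, 0], [0, 0, 0, 0, 0, 0], [0, 0, 0, 0, 0, 0], [0, 0, 0, 0, 0, 0], [0, 0, 0, 0, 0, 0], [0, 0, 0, 0, 0, 0]]
  ],
  "gripper": 1,
  "force": 40
}}

```text
t: 34.43
tool_pos: [0.5888, -0.1458, 0.1808]
tool_rot: [2.65, 1.684, 0.002]
contact_force: [-0.4, -0.2, 6.1]
opening: 0.0294
grip_force: 41.8
```

{"op": "arm_command", "data": {
  "plan": [
    [[0, 0, -2, 0, 0, 0], [0, 0, -5, 0, 0, 0], [0, 0, -8, 0, 0, 0], [0, 0, -11, 0, 0, 0], [0, 0, -14, 0, 0, 0], [0, 0, -14, 0, 0, 0], [0, 0, -14, 0, 0, 0]]
  ]
}}

```text
t: 35.02
tool_pos: [0.5886, -0.1457, 0.3218]
tool_rot: [2.649, 1.682, 0.004]
contact_force: [-0.1, -0.5, -0.4]
opening: 0.0295
grip_force: 41.1
```

```bash
python3 -c "
from h import *
go(.517,.07,.315,-25)"
```

```text
shift [ 16.48 -15.65   0.61] rot [ 0.005 -0.    -0.003] t 35.02 q [-20.9   4.1  99.4   0.   76.2   4.2] pos [ 0.5886 -0.1457  0.3218] F [-0.1 -0.5 -0.4] open 0.0295
```

Purple is gripped. I carry it over the tub.

```bash
python3 -c "
from h import *
go(.537,.095,.32,-25)"
```

```text
shift [ 19.59 -14.9    0.12] rot [ 0.005 -0.    -0.003] t 35.02 q [-20.9   4.1  99.4   0.   76.2   4.2] pos [ 0.5886 -0.1457  0.3218] F [-0.1 -0.5 -0.4] open 0.0295
```

{"op": "arm_command", "data": {
  "plan": [
    [[3.3, -2.5, 0, 0, 0, 0], [6.6, -5, 0, 0, 0, 0], [9.9, -7.5, 0, 0, 0, 0], [13.2, -10, 0, 0, 0, 0], [16.5, -12.5, 0, 0, 0, 0], [19.6, -14.9, 0, 0, 0, 0], [19.6, -14.9, 0, 0, 0, 0], [19.6, -14.9, 3, 0, 0, 0], [19.6, -14.9, 6, 0, 0, 0], [19.6, -14.9, 9, 0, 0, 0], [19.6, -14.9, 11.5, 0, 0, 0], [19.6, -14.9, 11.5, 0, 0, 0]]
  ]
}}

```text
t: 36.02
tool_pos: [0.5325, 0.0947, 0.1961]
tool_rot: [-2.646, -1.68, 0.021]
contact_force: [-0.5, -0.1, -1.2]
opening: 0.0292
grip_force: 41.1
```

{"op": "arm_command", "data": {
  "plan": [
    [[0, 0, 0, 0, 0, 0], [0, 0, 0, 0, 0, 0], [0, 0, 0, 0, 0, 0], [0, 0, 0, 0, 0, 0], [0, 0, -4, 0, 0, 0], [0, 0, -8, 0, 0, 0], [0, 0, -12, 0, 0, 0], [0, 0, -16, 0, 0, 0], [0, 0, -16, 0, 0, 0]]
  ],
  "gripper": 0
}}

```text
t: 36.77
tool_pos: [0.5389, 0.0952, 0.3773]
tool_rot: [2.643, 1.679, 0.027]
contact_force: [0.4, -0.1, 1.5]
opening: 0.0428
grip_force: 0.0
```

```bash
python3 -c "
from m import *
go(.528,.325,.36,14)
for cam in('top','scene'): block('blue',None,.08,cam)
block('green',None,.08,'scene')
im,d,c=snap('top'); W=cloud(c,d)
m=masks(im)
for k in('purple','green'):
  s=(m[k]>0)&(W[:,:,2]<.12)&(W[:,:,0]>.3); print(k,s.sum(),np.median(W[s],0))"
```

```text
shift [ 20.32 -10.79   1.72] rot [ 0.02  -0.003 -0.683] t 36.77 q [  2.2  -6.9 104.7  -0.   81.   27.4] pos [0.5389 0.0952 0.3773] F [ 0.4 -0.1  1.5] open 0.0428
103 ((525.3158569335938, 326.1851806640625), (29.45680046081543, 29.45035743713379), 16.220653533935547) [0.52521618 0.32566588 0.08075866]
120 ((529.0947875976562, 324.1273498535156), (29.82023811340332, 30.142915725708008), 21.575090408325195) [0.52967702 0.3234376  0.07887575]
120 ((506.8124084472656, 400.1856994628906), (31.152545928955078, 32.63799285888672), 11.050017356872559) [0.50790576 0.39960152 0.07883027]
purple 106 [ 0.5196535 -0.2969888  0.0309943]
green 137 [0.50342409 0.39885637 0.07963391]
```

```bash
python3 -c "
from h import *
go(.526,.3255,.35,16)"
```

```text
shift [ 20.42 -10.73   1.44] rot [ 0.     0.    -0.718] t 36.97 q [  2.2  -6.4 105.5  -0.   80.9  27.4] pos [0.5363 0.0951 0.3645] F [ 0.4 -0.1 -1.3] open 0.0425
```

{"op": "arm_command", "data": {
  "plan": [
    [[20.4, -10.7, 0, 0, 0, -0.72], [20.4, -10.7, 0, 0, 0, -0.72], [20.4, -10.7, 0, 0, 0, -0.72], [20.4, -10.7, 0, 0, 0, -0.72], [20.4, -10.7, 1.4, 0, 0, -0.72], [20.4, -10.7, 1.4, 0, 0, -0.72], [20.4, -10.7, 1.4, 0, 0, -0.72], [20.4, -10.7, 1.4, 0, 0, -0.72], [20.4, -10.7, 1.4, 0, 0, -0.72], [20.4, -10.7, 1.4, 0, 0, -0.72]]
  ],
  "gripper": -0.6
}}

```text
t: 37.8
tool_pos: [0.5266, 0.3242, 0.3498]
tool_rot: [-1.891, -2.508, 0.002]
contact_force: [-0.7, -0.2, 0.4]
opening: 0.0682
grip_force: 0.0
```

```bash
python3 -c "
from m import *
go(.526,.3255,.218,16); block('blue','w4.png',.08);block('green',None,.08)
im,d,c=snap('top'); cv2.imwrite('pics/tub.png',cv2.resize(im[190:300,125:375],None,fx=3,fy=3))"
```

```text
shift [ 1.500e-01 -1.000e-02  1.318e+01] rot [-0.001  0.001 -0.   ] t 37.8 q [24.7  4.4 96.3 -0.  79.4  8.8] pos [0.5266 0.3242 0.3498] F [-0.7 -0.2  0.4] open 0.0682
1785 ((525.7844848632812, 325.064697265625), (29.12445640563965, 30.368505477905273), 16.94699478149414) [0.52542868 0.32622878 0.08030256]
2322 ((503.5915832519531, 401.1352233886719), (29.130569458007812, 29.037073135375977), 16.006200790405273) [0.50347389 0.40143109 0.08046898]
```

View pics/w4.png

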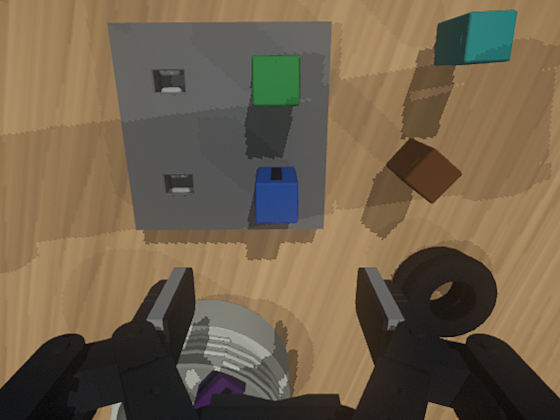

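View pics/tub.png

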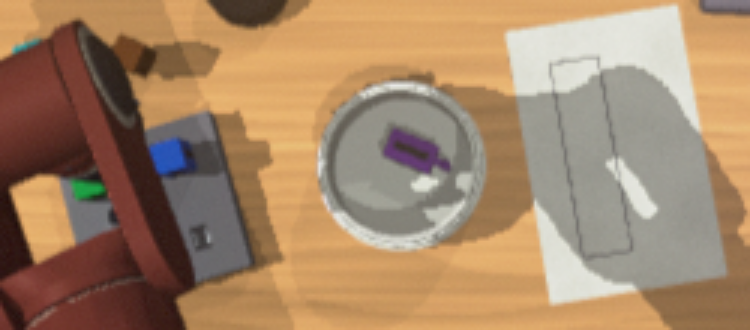

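Purple lies in the tub at (412,150). The wrist view shows blue at (276,195) and green at (276,80) standing on the plate, with brown and turquoise off it to the right. I descend onto blue.

{"op": "arm_command", "data": {
  "plan": [
    [[0.1, 0, 3, 0, 0, 0], [0.1, 0, 6, 0, 0, 0], [0.1, 0, 9, 0, 0, 0], [0.1, 0, 12, 0, 0, 0], [0.1, 0, 13.2, 0, 0, 0], [0.1, 0, 13.2, 0, 0, 0], [0.1, 0, 13.2, 0, 0, 0]]
  ]
}}

```text
t: 38.53
tool_pos: [0.5264, 0.326, 0.2187]
tool_rot: [-1.889, -2.51, 0.0]
contact_force: [0.6, 0.8, -0.0]
opening: 0.0685
grip_force: 0.0
```

{"op": "arm_command", "data": {
  "plan": [
    [[0, 0, 0, 0, 0, 0], [0, 0, 0, 0, 0, 0], [0, 0, 0, 0, 0, 0], [0, 0, 0, 0, 0, 0], [0, 0, 0, 0, 0, 0], [0, 0, 0, 0, 0, 0], [0, 0, 0, 0, 0, 0], [0, 0, 0, 0, 0, 0]]
  ],
  "gripper": 1,
  "force": 60
}}

```text
t: 39.2
tool_pos: [0.527, 0.3268, 0.2207]
tool_rot: [1.887, 2.509, 0.005]
contact_force: [0.3, -0.2, 6.7]
opening: 0.0293
grip_force: 59.8
```

{"op": "arm_command", "data": {
  "plan": [
    [[0, 0, -0.3, 0, 0, 0], [0, 0, -0.6, 0, 0, 0], [0, 0, -0.9, 0, 0, 0], [0, 0, -1.2, 0, 0, 0], [0, 0, -1.6, 0, 0, 0], [0, 0, -2, 0, 0, 0], [0, 0, -3, 0, 0, 0], [0, 0, -3, 0, 0, 0]]
  ]
}}

```text
t: 39.87
tool_pos: [0.527, 0.3268, 0.2515]
tool_rot: [1.887, 2.509, 0.006]
contact_force: [0.2, -0.8, -0.4]
opening: 0.0293
grip_force: 60.6
```

```bash
python3 -c "
from h import *
go(.526,.325,.345);go(.49,.10,.345)"
```

```text
shift [-0.14 -0.11 -9.35] rot [ 0.004 -0.001  0.   ] t 39.87 q [24.9 10.2 99.9 -0.  69.6  8.8] pos [0.527  0.3268 0.2515] F [ 0.2 -0.8 -0.4] open 0.0293
shift [-20.76  -9.8   -9.41] rot [ 0.004 -0.001  0.   ] t 39.87 q [24.9 10.2 99.9 -0.  69.6  8.8] pos [0.527  0.3268 0.2515] F [ 0.2 -0.8 -0.4] open 0.0293
```

{"op": "arm_command", "data": {
  "plan": [
    [[0, 0, -3, 0, 0, 0], [0, 0, -6, 0, 0, 0], [0, 0, -8, 0, 0, 0], [-3, -1.3, -8, 0, 0, 0], [-6, -2.6, -8, 0, 0, 0], [-9, -4, -8, 0, 0, 0], [-12, -5.3, -8, 0, 0, 0], [-15, -6.6, -8, 0, 0, 0], [-18, -8, -8, 0, 0, 0], [-19.8, -8.8, -8, 0, 0, 0], [-19.8, -8.8, -8, 0, 0, 0], [-19.8, -8.8, -8, 0, 0, 0]]
  ]
}}

```text
t: 40.87
tool_pos: [0.4965, 0.1109, 0.329]
tool_rot: [1.891, 2.508, 0.002]
contact_force: [0.3, 1.2, -1.2]
opening: 0.0292
grip_force: 60.6
```

{"op": "arm_command", "data": {
  "plan": [
    [[0, 0, 3, 0, 0, 0], [0, 0, 6, 0, 0, 0], [0, 0, 8, 0, 0, 0], [0, 0, 8.6, 0, 0, 0], [0, 0, 8.6, 0, 0, 0], [0, 0, 8.6, 0, 0, 0]]
  ]
}}

```text
t: 41.37
tool_pos: [0.497, 0.1124, 0.2431]
tool_rot: [1.887, 2.511, 0.001]
contact_force: [0.4, 0.1, 0.1]
opening: 0.0295
grip_force: 60.6
```

{"op": "arm_command", "data": {
  "plan": [
    [[0, 0, 0, 0, 0, 0], [0, 0, 0, 0, 0, 0], [0, 0, 0, 0, 0, 0], [0, 0, 0, 0, 0, 0], [0, 0, -4, 0, 0, 0], [0, 0, -8, 0, 0, 0], [0, 0, -11, 0, 0, 0], [0, 0, -11, 0, 0, 0]]
  ],
  "gripper": 0
}}

```text
t: 42.03
tool_pos: [0.4985, 0.1119, 0.3613]
tool_rot: [1.882, 2.502, 0.015]
contact_force: [0.8, 0.6, 0.4]
opening: 0.0425
grip_force: 0.0
```

```bash
python3 -c "
from h import *
go(.5035,.402,.345,16)"
```

```text
shift [27.74  8.5   1.67] rot [0.015 0.003 0.002] t 42.03 q [  4.3 -11.4 110.2   0.   80.3 -11.8] pos [0.4985 0.1119 0.3613] F [0.8 0.6 0.4] open 0.0425
```

{"op": "arm_command", "data": {
  "plan": [
    [[3.8, 1.2, 0, 0, 0, 0], [7.6, 2.4, 0, 0, 0, 0], [11.4, 3.6, 0, 0, 0, 0], [15.2, 4.8, 0, 0, 0, 0], [19, 6, 0, 0, 0, 0], [22.8, 7.2, 0, 0, 0, 0], [27.7, 8.5, 0, 0, 0, 0], [27.7, 8.5, 0, 0, 0, 0], [27.7, 8.5, 0, 0, 0, 0], [27.7, 8.5, 0, 0, 0, 0]]
  ],
  "gripper": -0.6
}}

```text
t: 42.87
tool_pos: [0.5012, 0.4014, 0.352]
tool_rot: [1.887, 2.511, -0.001]
contact_force: [0.5, -0.6, 0.3]
opening: 0.0682
grip_force: 0.0
```

```bash
python3 -c "
from m import *
block('green',None,.08); go(.5035,.402,.218,16)
im,d,c=snap('top'); cv2.imwrite('pics/tub2.png',cv2.resize(im[200:290,210:310],None,fx=3,fy=3))"
```

```text
1749 ((503.1214904785156, 401.9117736816406), (29.104318618774414, 29.823545455932617), 17.119888305664062) [0.50294224 0.40280634 0.08030258]
shift [ 0.08  0.25 13.4 ] rot [-0.001  0.001  0.001] t 42.92 q [32.   7.3 92.9 -0.  79.8 15.9] pos [0.5014 0.4006 0.3521] F [0.3 0.1 1.2] open 0.0681
```

View pics/tub2.png

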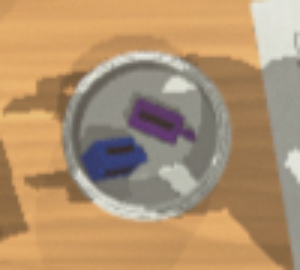

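Blue at (112,157) and purple at (160,118) both lie in the tub, leaving the lower-right part free. Green is next.

{"op": "arm_command", "data": {
  "plan": [
    [[0.1, 0.2, 3, 0, 0, 0], [0.1, 0.2, 6, 0, 0, 0], [0.1, 0.2, 9, 0, 0, 0], [0.1, 0.2, 12, 0, 0, 0], [0.1, 0.2, 13.3, 0, 0, 0], [0.1, 0.2, 13.3, 0, 0, 0], [0.1, 0.2, 13.3, 0, 0, 0]]
  ]
}}

```text
t: 43.55
tool_pos: [0.5033, 0.4021, 0.2194]
tool_rot: [-1.89, -2.509, 0.001]
contact_force: [0.4, 0.5, 1.5]
opening: 0.0683
grip_force: 0.0
```

{"op": "arm_command", "data": {
  "plan": [
    [[0, 0, 0, 0, 0, 0], [0, 0, 0, 0, 0, 0], [0, 0, 0, 0, 0, 0], [0, 0, 0, 0, 0, 0], [0, 0, 0, 0, 0, 0], [0, 0, 0, 0, 0, 0], [0, 0, 0, 0, 0, 0], [0, 0, 0, 0, 0, 0]]
  ],
  "gripper": 1,
  "force": 60
}}

```text
t: 44.22
tool_pos: [0.5038, 0.4036, 0.2219]
tool_rot: [1.887, 2.51, 0.006]
contact_force: [-0.9, -1.4, 7.3]
opening: 0.0291
grip_force: 59.9
```

{"op": "arm_command", "data": {
  "plan": [
    [[0, 0, -0.3, 0, 0, 0], [0, 0, -0.6, 0, 0, 0], [0, 0, -0.9, 0, 0, 0], [0, 0, -1.2, 0, 0, 0], [0, 0, -1.6, 0, 0, 0], [0, 0, -2, 0, 0, 0], [0, 0, -3, 0, 0, 0], [0, 0, -6, 0, 0, 0], [0, 0, -9, 0, 0, 0], [0, 0, -11, 0, 0, 0], [0, 0, -11, 0, 0, 0]]
  ]
}}

```text
t: 45.13
tool_pos: [0.5043, 0.4039, 0.3376]
tool_rot: [1.886, 2.507, 0.017]
contact_force: [0.3, 0.1, 0.8]
opening: 0.0298
grip_force: 60.9
```

```bash
python3 -c "
from h import *
go(.497,.088,.33)"
```

```text
shift [-30.14  -9.47   0.56] rot [ 0.011 -0.003  0.   ] t 45.13 q [32.1  8.4 93.2 -0.  77.8 16. ] pos [0.5043 0.4039 0.3376] F [0.3 0.1 0.8] open 0.0298
```

{"op": "arm_command", "data": {
  "plan": [
    [[-3.6, -1.1, 0, 0, 0, 0], [-7.2, -2.2, 0, 0, 0, 0], [-10.8, -3.3, 0, 0, 0, 0], [-14.4, -4.5, 0, 0, 0, 0], [-18, -5.6, 0, 0, 0, 0], [-21.6, -6.8, 0, 0, 0, 0], [-25.2, -7.9, 0, 0, 0, 0], [-28.6, -9, 0, 0, 0, 0], [-30.1, -9.5, 0, 0, 0, 0], [-30.1, -9.5, 0, 0, 0, 0], [-30.1, -9.5, 0, 0, 0, 0]]
  ]
}}

```text
t: 46.05
tool_pos: [0.4949, 0.0868, 0.3293]
tool_rot: [-1.891, -2.508, -0.0]
contact_force: [0.2, 1.0, -1.5]
opening: 0.0295
grip_force: 60.9
```

{"op": "arm_command", "data": {
  "plan": [
    [[0, 0, 3, 0, 0, 0], [0, 0, 6, 0, 0, 0], [0, 0, 8, 0, 0, 0], [0, 0, 8.6, 0, 0, 0], [0, 0, 8.6, 0, 0, 0], [0, 0, 8.6, 0, 0, 0]]
  ]
}}

```text
t: 46.55
tool_pos: [0.4955, 0.0882, 0.2439]
tool_rot: [1.887, 2.512, 0.001]
contact_force: [0.3, 0.5, -0.1]
opening: 0.0289
grip_force: 60.9
```

{"op": "arm_command", "data": {
  "plan": [
    [[0, 0, 0, 0, 0, 0], [0, 0, 0, 0, 0, 0], [0, 0, 0, 0, 0, 0], [0, 0, 0, 0, 0, 0], [0, 0, -4, 0, 0, 0], [0, 0, -8, 0, 0, 0], [0, 0, -12, 0, 0, 0], [0, 0, -16, 0, 0, 0], [0, 0, -16, 0, 0, 0]]
  ],
  "gripper": 0
}}

```text
t: 47.3
tool_pos: [0.4968, 0.0874, 0.4144]
tool_rot: [1.88, 2.499, 0.017]
contact_force: [1.1, 0.0, 1.4]
opening: 0.0425
grip_force: 0.0
```

{"op": "arm_command", "data": {
  "plan": [
    [[4, 0, 0, 0, 0, 0], [8, 0, 0, 0, 0, 0], [12, 0, 0, 0, 0, 0], [16, 0, 0, 0, 0, 0], [20, 0, 0, 0, 0, 0], [24, 0, 0, 0, 0, 0], [24, 0, 0, 0, 0, 0]]
  ]
}}

```text
t: 47.88
tool_pos: [0.4263, 0.3227, 0.4036]
tool_rot: [-1.879, -2.515, -0.004]
contact_force: [0.6, -0.4, -0.6]
opening: 0.0429
grip_force: 0.0
```

```bash
python3 -c "
from m import *
im,d,c=snap('top','end.png'); W=cloud(c,d); m=masks(im)
for k in('purple','green','blue'):
  s=(m[k]>0)&(abs(W[:,:,0]-.517)<.08)&(abs(W[:,:,1]-.104)<.08); print(k,s.sum(),np.round(np.median(W[s],0),3),np.percentile(W[s][:,2],98))
print(get_obs()['t'])"
```

```text
purple 159 [0.529 0.095 0.035] 0.041144797341293636
green 63 [0.474 0.1   0.055] 0.06594960011915173
blue 20 [0.5   0.15  0.063] 0.06880923197812348
47.9333
```

View pics/end.png

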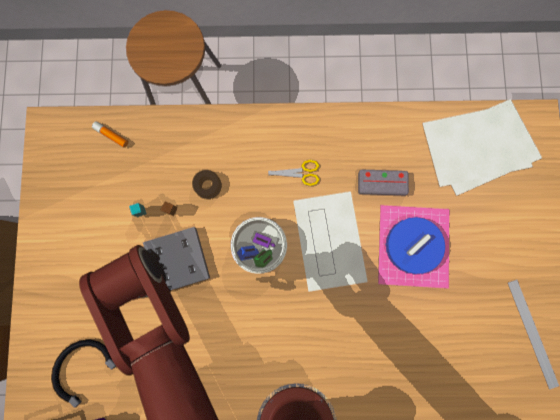

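The three blocks are in the tub at (258,248), all below the rim. The lid is right way up within the mat at (415,245), the plate is empty and the bystanders haven't moved.

```bash
python3 -c "
from station import *
print(finish_job())"
```

```text
the job is handed in; nothing more can be done
None
```

The job is done and handed in: the lid is right way up within the mat's edges, the green, blue and purple blocks are all in the tub, the plate is empty and the bystanders were left where they were, at about 48 s of the 210 s limit.

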